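# Slide a slate tile out over the end of the stove cover

## Robot

A 6-joint arm with a two-finger parallel gripper is mounted at the origin on a cart in front of the work surface, level with it; the furniture and walls round the work are solid. World frame = base frame: x ahead of the robot, y to its left, z up, the work surface at z = 0. Lengths are in mm, angles in rad, forces in N, time in s.
With the tool pointing down it reaches from about 375 to 975 mm from the base axis. Payload 3.8 kg.
Tool frame: the origin (TCP) lies between the finger pads; the fingertips stand 17 mm ahead of it and the grasp point (between the pads) lies 2 mm behind it; z points along the fingers, y is the line along which they close (so a half turn about z gives the same grasp; the last joint's range is limited). The gripper opens to 85 mm and grips with 20 to 120 N. Pads are 22 mm wide; open, the fingers measure 114 mm over their backs; the gripper's body (76 mm by 85 mm) begins 54 mm behind the grasp point. The pads swing forward as they close: fully open they stand 13 mm farther back than shut.
Start: joints at [-0.037, 0.264, 1.604, -0, 1.274, -0.037], TCP at [674.995, -0.002, 248.28] pointing down, gripper open.
Joint ranges: [-2.63, 2.63], [-0.94, 2.18], [0.31, 2.57], [-1.31, 4.45], [0, 2.66], [-2.55, 2.55]. Speed limits (rad/s): [2.57, 2.57, 3.14, 3.14, 3.14, 3.14].

## Interface

Orientations are given as a unit quaternion [x, y, z, w].
In Python, from bench import ctrl gives the robot as it stands.
- The arm moves only by the tool arm_command, never from a script. Its argument "increments" is text: rows parted by semicolons, each of 5 numbers parted by spaces: the closure in counts, from 0 (fully open) to 255 (shut), then the shift along the tool's x, y, z in m, then the turn about the tool's z in rad. A call has 1 to 10 rows; each row shifts and turns the commanded pose from where the row before left it, along the tool's axes as they then stand; what a row does not reach is not made up. A row lasts 1/8 s, in which the tool goes at most 62.5 mm and 10.7 degrees, less where a joint would pass 70% of its speed; a pose out of reach is approached as far as the arm can. A call is refused whole if a number of a shift passes 0.0625 or a number of a turn 0.188, either way. A call with a gripper value outside its range is refused whole. The fingers move at their own pace and stop on an object; the grip force is fixed at half the most. Time passes only in rows, so rows that do not move let the fingers close. It gives the time, the measured TCP pose, the force, the opening and the grip force at its end, in the units of the state.
- ctrl.get_obs(): the state, without advancing time (a new reading comes with each control period).
- ctrl.get_image(name): name is "scene" or "side" or "wrist"; returns a dict with "img" (480x640x3 uint8, blue, green, red), "depth" (480x640 float32, mm along the optical axis (not along the pixel's ray), 0 where there is no reading), "fovy" (degrees; the focal length in pixels is half the picture's height over the tangent of half this angle, whatever the lens; pixels are square), "cx", "cy" (the principal point, pixels), "camera_from_world" (4x4, takes a point from world to camera coordinates); the wrist camera has in their place "mount" (4x4, takes a point from camera to tool coordinates, whose origin is the TCP and whose axes are the flange's). Camera axes: x right, y down, z forward; pixel columns grow to the right and rows downward; lengths in mm; the calibration is good to about 2 mm. The wrist camera is an equidistant fisheye: a pixel r from the principal point sees the ray r / f radians off the axis. A picture is of the moment at which its call begins: read the wrist's pose just before it.
- ctrl.job_done(): hands the job in; it is judged then, once.
The state is a dict: "clock": time; "joints": joint angles; "qvel": joint speeds; "joint_efforts": joint torques, N m; "position": TCP position; "ee_rot": TCP orientation; "ft_force": force on the tool from outside, world axes, zero at the start; "ft_torque": the same for the moment, N m; "gripper_width": finger opening in mm; "grasp_force": force on a finger pad.
Only numpy, scipy, OpenCV 4.12 (cv2) and the standard library are available. Lean on these libraries where they do the work, as an engineer would, in place of code of your own. Each camera call takes 0.05 s, during which the arm holds its last target. There are 200 camera calls.

## Task

On the wooden stove cover a thin slate tile lies flat, and a flat tin is in its way. First push the tin straight back, away from the robot, so that the tile can pass without touching it; then slide the tile to the left end of the cover until about a third of its length (5 cm) sticks out over that end, square with the end, so that someone can take hold of it there. Only push with the fingers: do not pinch or lift the tile or the tin, leave the tin standing on the cover, and do not move anything else.

Things in the scene. Friction and masses are not known exactly. Their poses are not given: they have to be found in the camera images.
- cover: Wooden stove cover, a fixed flat board 300 mm (its x) by 500 mm (its y) with plain square ends, on rubber feet; its top is flat and 30 mm above the range top. Origin: centre of its footprint at the level of the range top. Its +x points away from the robot, its +y to the robot's left, turned by up to about 0.17 rad. Its left end is at y = +250 mm in its frame.
- cover_edge (a point): Middle of the top edge of the cover's left end: the edge that the tile has to stick out over. Same axes as the cover.
- slate: Dark grey slate tile, 100 mm (its x) by 150 mm (its y, its length) by 8 mm thick, about 0.32 kg, lying loose and flat on the right half of the cover, its length roughly along the cover's. Origin: centre of its underside; z up. A third of its length sticks out when its centre is 25 mm short of the left end. It slides with ordinary friction and can be pushed at its edges.
- flat_tin: Low oblong food tin, 63 mm (its x) by 105 mm (its y) by 26 mm high, about 0.15 kg, standing loose on the cover between the tile and the left end, its length roughly along the cover's. Origin: centre of its underside; z up.
- shaker: Salt shaker, 44 mm across, 90 mm high, on the back right part of the cover; leave alone. Origin: centre of its underside.
- spice: Spice jar, 42 mm across, 106 mm high, on the back right part of the cover; leave alone. Origin: centre of its underside.
- spoon: Teaspoon, 139 mm long, 30 mm wide, lying on the range top to the right of the cover; leave alone. Origin: under its middle.
Not all that is in view belongs to the job. There is more than one size of the slate; the one meant has the size given above.

How it is judged:
By the outcome, as a careful person would: the job done as asked, in the order asked, and still so for the second after the job is handed in, with the robot touching nothing.
It also fails if it takes over 66 s, if anything falls off the work surface, if the arm or the gripper's body presses on something with over 40 N, if the wrist force passes 120 N, or if a joint passes its speed limit or range.

## Working session

There is one attempt and no reset: what is moved stays moved. The work goes in short steps, Python scripts to look and compute and a tool call to move; the robot and the scene stay as the last step left them, time stands still between calls to the robot, and variables do not carry over. Pictures are saved under pics/ and viewed, at most 10 in all, crops included, and the job is handed in when it is done.

Besides the shell and the picture viewer there is one more tool, called after "Request:" in YAML: its name, and indented under it one key for each argument. arm_command: Moves the arm, as the interface text tells. Its arguments: {"type":"object","properties":{"increments":{"type":"string"}},"required":["increments"]}

```bash
ls; mkdir -p pics
cat > h.py <<'E'
import numpy as np, cv2
from bench import ctrl
def cam(n):
    d=ctrl.get_image(n); return d
def f(d): return 240/np.tan(np.radians(d["fovy"])/2)
def cast(d,uv,z):
    uv=np.atleast_2d(np.asarray(uv,float)); M=np.linalg.inv(np.array(d["camera_from_world"]))
    r=np.c_[(uv[:,0]-d["cx"])/f(d),(uv[:,1]-d["cy"])/f(d),np.ones(len(uv))]@M[:3,:3].T
    o=M[:3,3]; return o+r*((z-o[2])/r[:,2])[:,None]
def cloud(d):
    v,u=np.mgrid[:480,:640]; Z=d["depth"]; M=np.linalg.inv(np.array(d["camera_from_world"]))
    P=np.stack([(u-d["cx"])/f(d)*Z,(v-d["cy"])/f(d)*Z,Z],-1); return P@M[:3,:3].T+M[:3,3]
E
python3 - <<'E'
from h import *
o=ctrl.get_obs();print(o)
for n in("scene","side"):
    d=cam(n);cv2.imwrite(f"pics/{n}0.png",d["img"]);np.save(n+".npy",d,allow_pickle=True)
    print(n,d["fovy"],d["cx"],d["cy"],np.linalg.inv(d["camera_from_world"]).round(2))
E
```

```text
pics
{'clock': 0.0, 'joints': array([-3.68910235e-02,  2.64765261e-01,  1.60538319e+00,  1.54814050e-05,
        1.27372534e+00, -3.68785895e-02]), 'qvel': array([ 0.00023607, -0.00050079,  0.00084538, -0.00082047, -0.00016526,
        0.00071999]), 'joint_efforts': array([ 6.10465631e-04, -5.15121067e+01, -3.67308676e+01, -4.07824507e-05,
        1.31324201e-02,  1.46811578e-05]), 'position': array([6.74294213e+02, 3.51576602e-02, 2.46948882e+02]), 'ee_rot': array([ 0.70711233,  0.70710032, -0.00077079, -0.00084073]), 'ft_force': array([-1.00150309, -0.40055461, -0.20531299]), 'ft_torque': array([ 0.00684964, -0.00952933, -0.00999353]), 'grasp_force': 0.0, 'gripper_width': 85.10133962430724}
scene 57.69184757079208 317.8232840421745 246.00664824236281 [[ 6.6000e-01 -4.8000e-01  5.8000e-01  2.1240e+01]
 [-7.5000e-01 -4.1000e-01  5.2000e-01 -5.9245e+02]
 [-1.0000e-02 -7.8000e-01 -6.3000e-01  7.1077e+02]
 [ 0.0000e+00  0.0000e+00  0.0000e+00  1.0000e+00]]
side 44.665052115084464 328.1930825378413 244.0873558706552 [[-8.2000e-01 -3.1000e-01  4.8000e-01  2.2910e+01]
 [-5.7000e-01  4.1000e-01 -7.1000e-01  8.9876e+02]
 [ 3.0000e-02 -8.6000e-01 -5.1000e-01  6.9873e+02]
 [ 0.0000e+00  0.0000e+00  0.0000e+00  1.0000e+00]]
```

View pics/scene0.png

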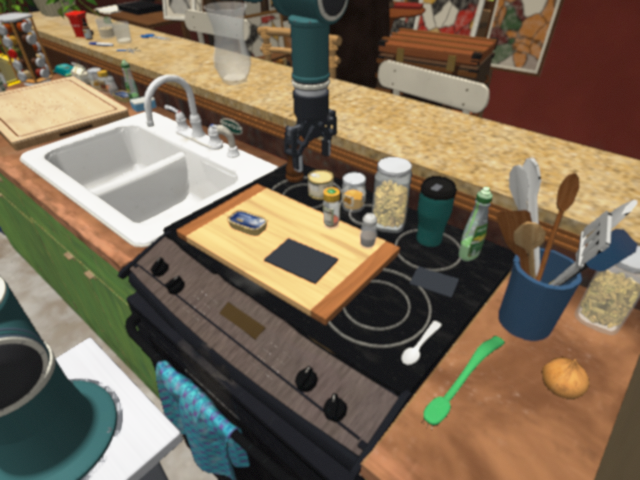

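View pics/side0.png

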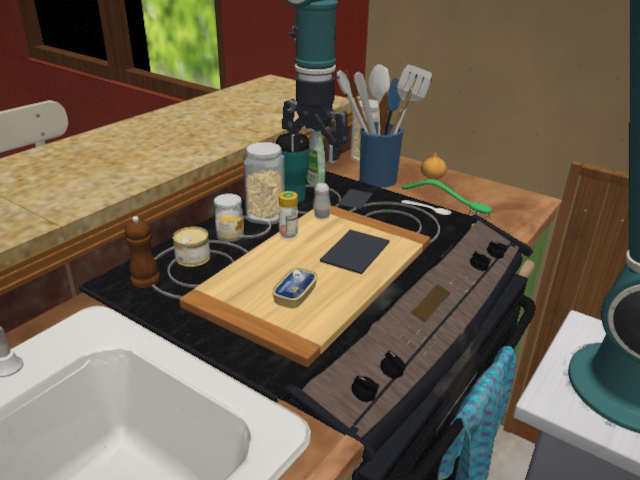

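The scene view shows the cover (about 290,245), a slate on it (302,260), another dark tile on the stove (435,280), the tin (247,222), the spice jar (331,207) and the shaker (369,229). The side view shows the slate at (356,251) and the tin at (295,287). Only two things could be taken for the slate: the tile on the cover and the one on the range. I'll take the one on the cover and check its size.

```bash
cat > m.py <<'E'
from h import *
def rect(xy):
    (c,(w,h),a)=cv2.minAreaRect(xy.astype(np.float32))
    # long-axis angle relative to +y
    b=cv2.boxPoints(((c),(w,h),a)); e=b[1]-b[0]; g=b[2]-b[1]
    l=e if np.hypot(*e)>np.hypot(*g) else g
    if l[1]<0:l=-l
    return np.round(c,1),round(max(w,h),1),round(min(w,h),1),round(float(np.arctan2(-l[0],l[1])),4)
def big(m,seed=None):
    n,L,s,_=cv2.connectedComponentsWithStats(m.astype(np.uint8))
    k=L[seed[1],seed[0]] if seed else 1+np.argmax(s[1:,4])
    return L==k
def cont(m): 
    c=max(cv2.findContours(m.astype(np.uint8),cv2.RETR_EXTERNAL,cv2.CHAIN_APPROX_NONE)[0],key=cv2.contourArea);return c[:,0]
def measure(d,slate_seed=None):
    hsv=cv2.cvtColor(d["img"],cv2.COLOR_BGR2HSV);P=cloud(d)
    on=(P[...,0]>330)&(P[...,0]<800)&(abs(P[...,1])<420)
    wood=on&(abs(P[...,2]-30)<8)&(hsv[...,1]>60)&(hsv[...,2]>70)
    dark=on&(abs(P[...,2]-36)<9)&(hsv[...,2]<90)&(hsv[...,1]<110)
    wb=big(wood);w=cast(d,cont(wb),30);hull=cv2.convexHull(w[:,:2].astype(np.float32))
    inside=cv2.fillPoly(np.zeros((480,640),np.uint8),[cv2.convexHull(cont(wb))],1)>0
    s=cast(d,cont(big(dark&inside)),38)
    t=P[on&inside&(abs(P[...,2]-56)<7)]
    return w,s,t,inside,P
if __name__=="__main__":
    for n in("scene","side"):
        d=np.load(n+".npy",allow_pickle=True).item()
        w,s,t,ins,P=measure(d)
        print(n,"cover",rect(w[:,:2]),"slate",rect(s[:,:2]),"wood z",np.median(P[ins][:,2]))
        hi=ins&(P[...,2]>46)
        k,L,st,_=cv2.connectedComponentsWithStats(hi.astype(np.uint8))
        for i in range(1,k):
            if st[i,4]>40:
                q=P[L==i]; top=q[q[:,2]>np.percentile(q[:,2],90)-6]
                print(st[i],"top z",np.percentile(q[:,2],95).round(1),rect(top[:,:2]),q[:,:2].min(0).round(),q[:,:2].max(0).round())
        hsv=cv2.cvtColor(d["img"],cv2.COLOR_BGR2HSV)
    d=np.load("scene.npy",allow_pickle=True).item();a=d["img"][190:310,190:410]
    e=np.load("side.npy",allow_pickle=True).item()["img"][200:320,240:460]
    cv2.imwrite("pics/crop.png",cv2.resize(np.vstack([a,e]),None,fx=2.4,fy=2.4,interpolation=3))
E
python3 m.py
```

```text
scene cover (array([618.7,  51.1]), 502.6, 304.5, 0.041) slate (array([583., -40.]), 144.6, 95.3, 0.1299) wood z 30.10031836840983
[226 210  41  23 608] top z 55.5 (array([ 343.2, -207.4]), 998.7, 100.9, -0.5956) [  21. -592.] [630. 218.]
[322 214  17  13 123] top z 74.4 (array([ 380.8, -300.9]), 925.5, 25.6, -0.8618) [  21. -592.] [751.  11.]
[359 230  18  16 191] top z 78.0 (array([ 723.5, -124.9]), 38.1, 15.8, 0.161) [ 714. -145.] [ 744. -105.]
side cover (array([617.4,  62.4]), 503.9, 301.8, 0.0391) slate (array([581. , -29.8]), 152.4, 98.9, 0.1358) wood z 28.341075767194866
[314 206  17  10 118] top z 65.6 (array([ 721. , -107.7]), 37.1, 16.5, -0.6626) [ 712. -130.] [746. -97.]
[280 220  18  17 163] top z 74.1 (array([382. , 453.4]), 1143.9, 24.2, 0.6575) [23. -7.] [751. 899.]
[ 272  268   46   35 1056] top z 54.0 (array([342. , 521.5]), 984.6, 84.7, 0.6163) [ 23. 110.] [633. 899.]
```

View pics/crop.png

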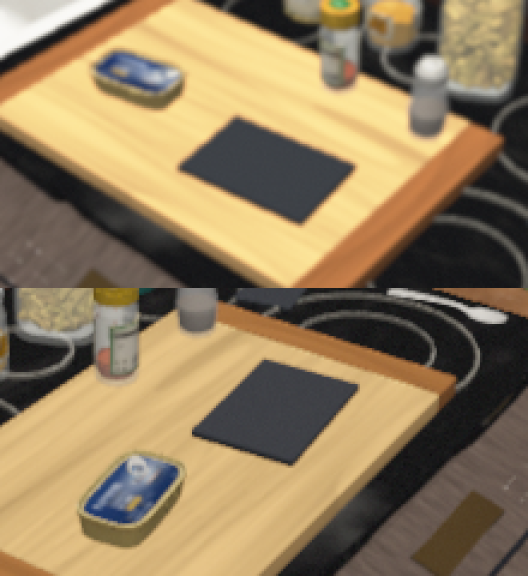

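The crops confirm a single slate on the cover at the right size (145–152 x 95–99 mm), with a clear tin and two jars behind it. The two cameras disagree by 10 mm in y, so I'll use the wrist camera to decide between them.

```bash
cat >> h.py <<'E'
from scipy.spatial.transform import Rotation as R
def wrist():
    o=ctrl.get_obs(); d=ctrl.get_image("wrist"); T=np.eye(4); T[:3,:3]=R.from_quat(o["ee_rot"]).as_matrix(); T[:3,3]=o["position"]
    d["T"]=T@np.array(d["mount"]); return d,o
def wcast(d,uv,z):
    uv=np.atleast_2d(np.asarray(uv,float)); ff=f(d); q=(uv-[d["cx"],d["cy"]]); r=np.hypot(*q.T); th=r/ff
    v=np.c_[q*(np.sin(th)/np.maximum(r,1e-9))[:,None],np.cos(th)]@d["T"][:3,:3].T
    o=d["T"][:3,3]; return o+v*((z-o[2])/v[:,2])[:,None]
E
python3 - <<'E'
from h import *
d,o=wrist();np.save("wrist.npy",d,allow_pickle=True)
print(o["position"],d["fovy"],d["cx"],d["cy"],np.array(d["mount"]).round(3),d["T"].round(2))
cv2.imwrite("pics/w0.png",d["img"])
E
```

```text
[6.74333436e+02 3.76011668e-02 2.47040899e+02] 65.70646984690485 314.7084301903953 241.72724503852777 [[  -0.      -0.963   -0.271   68.429]
 [   1.      -0.      -0.      -1.379]
 [   0.      -0.271    0.963 -124.229]
 [   0.       0.       0.       1.   ]] [[ 1.0000e+00  0.0000e+00 -0.0000e+00  6.7322e+02]
 [-0.0000e+00 -9.6000e-01 -2.7000e-01  6.8450e+01]
 [-0.0000e+00  2.7000e-01 -9.6000e-01  3.7128e+02]
 [ 0.0000e+00  0.0000e+00  0.0000e+00  1.0000e+00]]
```

View pics/w0.png

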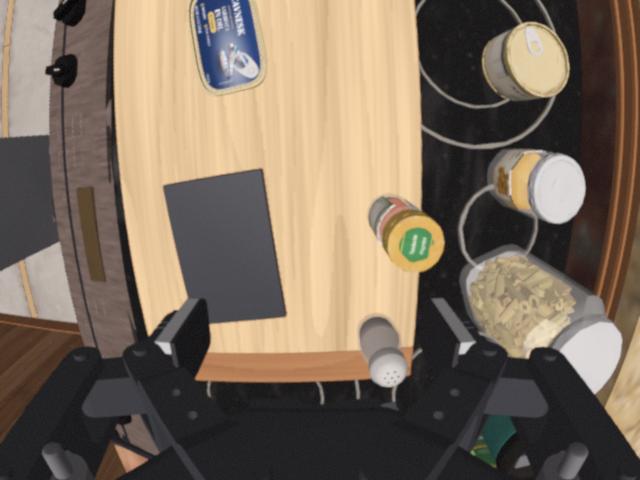

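The wrist view shows the slate with corners near (165,185), (262,170), (285,317) and (188,325). The tin is at (228,45), the spice jar base near (380,215) and the shaker base near (378,328). The cover's right end is at about row 382.

Run:
```python
from m import *
d=np.load("wrist.npy",allow_pickle=True).item()
hsv=cv2.cvtColor(d["img"],cv2.COLOR_BGR2HSV)
dark=(hsv[...,2]<90);dark[:, :150]=0;dark[:165]=0;dark[330:]=0;dark[:,300:]=0
dark=cv2.morphologyEx(dark.astype(np.uint8),cv2.MORPH_OPEN,np.ones((5,5)))
L=cv2.connectedComponents(dark)[1];m=L==L[250,230]
s=wcast(d,cont(m),38);print("slate",rect(s[:,:2]))
print(wcast(d,[[165,185],[262,170],[285,317],[190,325]],38).round(1))
print("cover front",wcast(d,[[113,2],[118,120],[140,290]],30).round(1))
print("cover back",wcast(d,[[422,2],[421,150],[418,300]],30).round(1))
print("right end",wcast(d,[[220,382],[300,383],[340,382]],30).round(1))
print("tin near corner top",wcast(d,[[205,90],[264,78],[195,35],[256,15]],56).round(1))
for n in("scene","side"):
    e=np.load(n+".npy",allow_pickle=True).item()
    w,s,t,_,_=measure(e)
    h=cv2.convexHull(w[:,:2].astype(np.float32));print(n,"cover poly",cv2.approxPolyDP(h,12,True)[:,0].round(0).tolist())
    h=cv2.convexHull(s[:,:2].astype(np.float32));print(n,"slate poly",cv2.approxPolyDP(h,10,True)[:,0].round(0).tolist())
    hs=cv2.cvtColor(e["img"],cv2.COLOR_BGR2HSV)
    P=cloud(e);b=(P[...,2]>49)&(P[...,2]<62)&(P[...,1]>60)&(P[...,1]<260)&(P[...,0]>480)&(P[...,0]<720)
    b=big(b);print("tin top",rect(cast(e,cont(b),56)[:,:2]),rect(P[b][:,:2]))
```

```text
slate (array([587.1, -62.9]), 123.2, 111.5, -0.0345)
[[ 530.    30.6   38. ]
 [ 624.9   41.7   38. ]
 [ 642.5 -104.    38. ]
 [ 540.5 -116.9   38. ]]
cover front [[465.8 227.4  30. ]
 [476.6  98.1  30. ]
 [483.3 -82.   30. ]]
cover back [[773.8 207.6  30. ]
 [771.6  61.3  30. ]
 [779.2 -90.2  30. ]]
right end [[ 562.5 -196.7   30. ]
 [ 655.7 -193.6   30. ]
 [ 700.9 -192.3   30. ]]
tin near corner top [[578.4 114.7  56. ]
 [630.  122.2  56. ]
 [568.5 166.2  56. ]
 [622.5 180.1  56. ]]
scene cover poly [[755.0, 307.0], [462.0, 293.0], [480.0, -204.0], [778.0, -187.0]]
scene slate poly [[616.0, 37.0], [528.0, 21.0], [546.0, -116.0], [639.0, -103.0]]
tin top (array([591.9, 159.6]), 108.0, 68.7, 0.1688) (array([594.4, 162.3]), 106.8, 66.2, 0.1551)
side cover poly [[748.0, -184.0], [776.0, -128.0], [757.0, 313.0], [461.0, 307.0], [484.0, -193.0]]
side slate poly [[638.0, -97.0], [618.0, 49.0], [523.0, 38.0], [546.0, -112.0]]
tin top (array([591.2, 170.3]), 110.2, 63.8, 0.2072) (array([594.2, 165.1]), 109.2, 64.3, 0.177)
```

Request:
arm_command:
  increments: "75 0.04 -0.04 0 0; 75 0.04 -0.04 0 0;75 0.04 -0.04 0 0;75 0.04 -0.045 0 0;75 0 0 0 0;75 0 0 0 0"

```text
clock: 0.9
position: [510.2, 160.0, 248.4]
ee_rot: [0.707, 0.707, 0.0, 0.0]
ft_force: [0.6, -0.6, -0.2]
gripper_width: 60.3
grasp_force: 0.0
```

Run:
```python
from h import *
d,o=wrist();np.save("wrist1.npy",d,allow_pickle=True)
print(o["clock"],o["position"],o["ee_rot"],o["gripper_width"],o["ft_force"])
cv2.imwrite("pics/w1.png",d["img"])
```

```text
0.9 [510.20931492 160.00617039 248.41644945] [7.06764314e-01 7.07448940e-01 1.83240755e-04 4.10709540e-04] 60.25148191768763 [ 0.61146254 -0.5860095  -0.23285872]
```

View pics/w1.png

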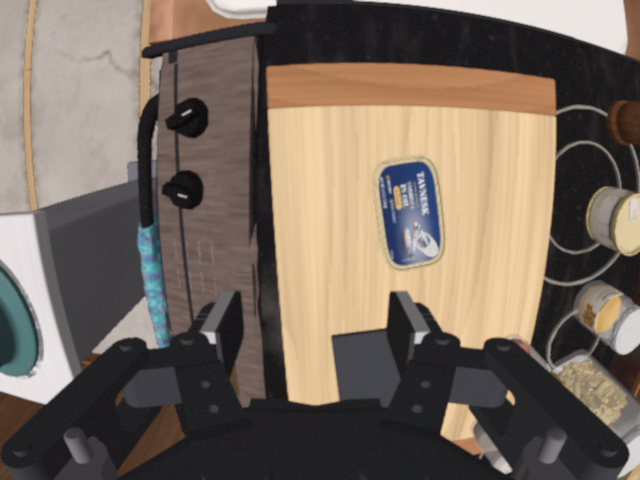

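The wrist view shows the cover's left end along (268,66)–(555,79), its front edge along (267,100)–(285,380), and the tin with its centre near (409,213).

Run:
```python
from m import *
d=np.load("wrist1.npy",allow_pickle=True).item()
print("left end",wcast(d,[[268,66],[330,63],[400,63],[480,68],[555,79]],30).round(1).tolist())
print("front",wcast(d,[[267,75],[270,150],[275,250],[285,380]],30).round(1).tolist())
hsv=cv2.cvtColor(d["img"],cv2.COLOR_BGR2HSV)
wood=((hsv[...,0]<28)&(hsv[...,1]>40)&(hsv[...,2]>110)).astype(np.uint8)
b=d["img"].astype(int); tin=(np.abs(hsv[...,0].astype(int)-112)<14)&(hsv[...,1]>90); tin[:, :340]=0;tin[:,470:]=0;tin[:140]=0;tin[290:]=0
print("tin blue",rect(wcast(d,cont(big(tin)),56)[:,:2]))
print("tin corners",rect(wcast(d,[[374,165],[385,157],[425,156],[436,164],[443,258],[433,265],[400,269],[390,262]],56)[:,:2]))
# depth profile check
P=wcast(d,[[409,213]],56);print(P)
```

```text
left end [[466.3, 298.0, 30.0], [522.7, 300.2, 30.0], [587.4, 303.1, 30.0], [668.9, 306.8, 30.0], [761.4, 309.7, 30.0]]
front [[465.4, 289.4, 30.0], [467.8, 219.2, 30.0], [470.5, 123.5, 30.0], [475.4, -30.8, 30.0]]
tin blue (array([594. , 164.9]), 89.7, 49.1, 0.1889)
tin corners (array([594.2, 165.5]), 104.5, 55.6, 0.1546)
[[592.48965887 165.66694352  56.        ]]
```

Request:
arm_command:
  increments: "75 0 0 0.015 0.17;75 0 0 0.015 0.17;75 0 0 0.015 0.17;75 0 0 0.015 0.17;75 0 0 0.015 0.17;75 0 0 0.015 0.17;75 0 0 0.015 0.17;75 0 0 0.015 0.17;75 0 0 0.015 0.173;75 0 0 0.015 0"

```text
clock: 2.2
position: [511.2, 158.9, 97.5]
ee_rot: [1.0, 0.019, 0.0, 0.0]
ft_force: [-0.2, 0.6, 1.0]
gripper_width: 60.1
grasp_force: 0.0
```

Request:
arm_command:
  increments: "75 0 0 0.02 0;75 0 0 0.012 0;75 0 0 0.008 0;75 0 0 0 0;75 0 0 0 0"

```text
clock: 2.82
position: [510.6, 160.2, 58.9]
ee_rot: [1.0, 0.019, 0.001, -0.0]
ft_force: [-0.0, 0.6, 0.7]
gripper_width: 60.2
grasp_force: 0.0
```

Run:
```python
from m import *
o=ctrl.get_obs();print(o["clock"],o["position"],R.from_quat(o["ee_rot"]).as_matrix().round(3),o["ft_force"],o["joints"])
d=cam("side");cv2.imwrite("pics/s1.png",cv2.resize(d["img"][190:370,160:400],None,fx=3,fy=3,interpolation=3))
```

```text
2.825 [510.5833748  160.15682098  58.87759696] [[ 0.999  0.038  0.001]
 [ 0.038 -0.999  0.   ]
 [ 0.001 -0.    -1.   ]] [-0.02703685  0.64480067  0.68141653] [2.57405042e-01 1.97881934e-01 2.06922745e+00 2.52609514e-07
 8.73334731e-01 1.78999476e+00]
```

View pics/s1.png

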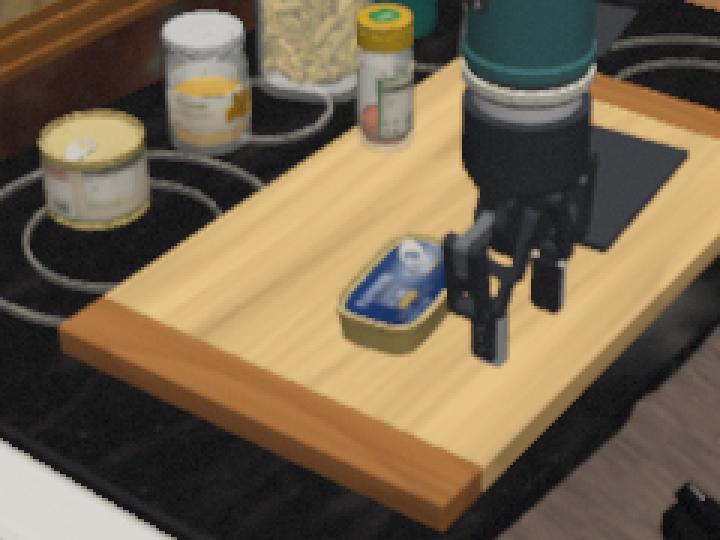

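The fingers are in front of the tin (crop 490,345 and 548,295), on its front side and clear of it. I'll lower 8 mm and push.

Request:
arm_command:
  increments: "75 0 0 0.008 0;75 0.016 0 0 0;75 0.012 0 0 0;75 0.012 0 0 0;75 0.012 0 0 0;75 0.012 0 0 0;75 0.012 0 0 0;75 0.012 0 0 0;75 0.012 0 0 0"

```text
clock: 4.0
position: [610.7, 163.8, 50.2]
ee_rot: [1.0, 0.019, -0.0, 0.0]
ft_force: [-1.8, -0.4, -0.8]
gripper_width: 60.4
grasp_force: 0.7
```

Request:
arm_command:
  increments: "75 0.012 0 0 0;75 0.012 0 0 0;75 0.010 0 0 0;75 0.008 0 0 0;75 0 0 0 0;75 0 0 0 0"

```text
clock: 4.75
position: [651.9, 165.4, 50.3]
ee_rot: [1.0, 0.019, 0.0, -0.0]
ft_force: [-0.1, -0.2, 0.0]
gripper_width: 60.3
grasp_force: 0.0
```

```bash
cat > t.py <<'E'
from m import *
E0=np.array([615.,304.]);A=0.038
def loc(p): q=np.asarray(p)[:2]-E0; return np.round([q[0]*np.cos(A)+q[1]*np.sin(A),-q[0]*np.sin(A)+q[1]*np.cos(A)],1)
o=ctrl.get_obs();print(o["clock"],o["position"].round(1),loc(o["position"]),o["ft_force"].round(1))
for n in("scene","side"):
    e=cam(n);P=cloud(e)
    b=(P[...,2]>49)&(P[...,2]<62)&(P[...,1]>60)&(P[...,1]<280)&(P[...,0]>480)&(P[...,0]<800)
    hs=cv2.cvtColor(e["img"],cv2.COLOR_BGR2HSV);b&=hs[...,2]>45
    b=big(b);r=rect(P[b][:,:2]);print("tin",n,r,loc(r[0]))
    cv2.imwrite(f"{n}_t.png",e["img"])
E
python3 t.py
```

```text
4.75 [651.9 165.4  50.3] [  31.6 -139.9] [-0.1 -0.2  0. ]
tin scene (array([688.8, 127.6]), 92.0, 45.2, -1.2347) [  67.  -179.1]
tin side (array([696.3, 200.9]), 86.2, 39.8, 1.0796) [  77.3 -106.1]
```

Request:
arm_command:
  increments: "75 -0.03 0 0 0;75 0 0 -0.05 0;75 0 0 -0.06 0;75 0 0 0 -0.175;75 0 0 0 -0.175;75 0 0 0 -0.175;75 0 0 0 -0.175;75 0 0 0 -0.175;75 0 0 0 -0.175"

```text
clock: 5.98
position: [621.6, 164.2, 160.4]
ee_rot: [0.854, 0.52, 0.0, 0.0]
ft_force: [1.3, 0.0, 0.3]
gripper_width: 60.1
grasp_force: 0.0
```

Request:
arm_command:
  increments: "75 0 0 0 -0.175;75 0 0 0 -0.175;75 0 0 0 -0.171;75 -0.052 -0.01 0 0;75 -0.052 -0.01 0 0;75 -0.052 -0.01 0 0;75 -0.052 -0.01 0 0;75 -0.052 -0.004 0 0;75 -0.052 0 0 0;75 0 0 0 0"

```text
clock: 7.22
position: [589.6, -152.7, 160.6]
ee_rot: [0.695, 0.719, -0.0, 0.001]
ft_force: [-0.6, 0.3, 0.2]
gripper_width: 60.5
grasp_force: 0.0
```

```bash
cat >> t.py <<'E'
    _,s,_,_,_=measure(e);r=rect(s[:,:2]);print("slate",n,r,loc(r[0]))
E
python3 t.py; python3 -c "
from h import *
d,o=wrist();print(R.from_quat(o['ee_rot']).as_matrix().round(3).tolist());np.save('wrist2.npy',d,allow_pickle=True);cv2.imwrite('pics/w2.png',d['img'])"
```

```text
7.225 [ 589.6 -152.7  160.6] [ -42.7 -455.4] [-0.6  0.3  0.2]
tin scene (array([693.5, 162.1]), 109.5, 65.6, 0.0761) [  73.1 -144.8]
slate scene (array([583.1, -40.5]), 143.6, 95.3, 0.1299) [ -45. -343.]
tin side (array([692. , 163.5]), 107.8, 66.7, 0.0583) [  71.6 -143.3]
slate side (array([581. , -29.8]), 152.4, 98.9, 0.1358) [ -46.7 -332.3]
[[-0.036, 0.999, -0.0], [0.999, 0.036, 0.001], [0.001, -0.0, -1.0]]
```

View pics/w2.png

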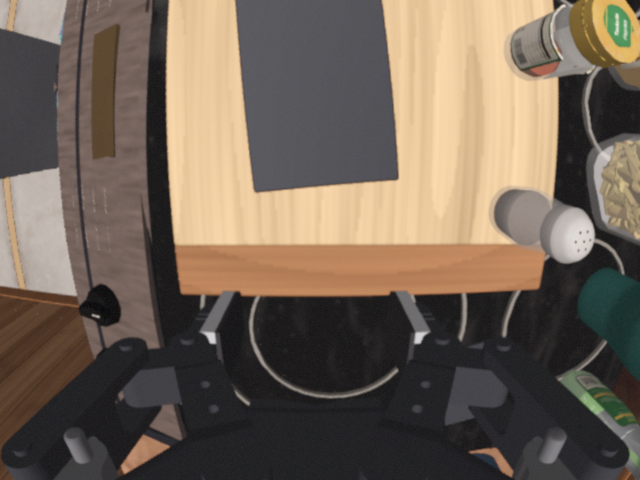

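The tin stands at x' of about 72 mm, so its front is about 40 mm behind the cover's midline. The slate's right edge runs from (256,191) to (397,179), with the fingers behind it.

Run:
```python
from h import *
E0=np.array([615.,304.]);A=0.038
Q=np.array([[np.cos(A),np.sin(A)],[-np.sin(A),np.cos(A)]])
d=np.load("wrist2.npy",allow_pickle=True).item()
for z,p in((38,[[256,191],[397,179],[237,2],[383,2]]),(30,[[182,294],[360,294],[540,287]])):
    w=wcast(d,p,z);print(w.round(1).tolist(),((w[:,:2]-E0)@Q.T).round(1).tolist())
```

```text
[[547.2, -116.4, 38.0], [641.8, -104.5, 38.0], [529.6, 15.2, 38.0], [627.7, 18.2, 38.0]] [[-83.7, -417.6], [11.3, -409.3], [-96.3, -285.3], [1.8, -286.1]]
[[486.0, -198.8, 30.0], [623.4, -192.1, 30.0], [781.2, -185.8, 30.0]] [[-148.0, -497.6], [-10.4, -496.1], [147.5, -495.7]]
```

Request:
arm_command:
  increments: "75 0 0.003 0.055 0;75 0 0 0.04 0;75 0 0 0.01 0;75 0 0 0 0;75 0 0 0.003 0;75 0 0 0 0"

```text
clock: 8.12
position: [594.1, -149.4, 54.0]
ee_rot: [0.694, 0.72, 0.001, 0.001]
ft_force: [0.2, -0.1, -0.9]
gripper_width: 60.3
grasp_force: 0.0
```

Request:
arm_command:
  increments: "75 0 0 0.002 0;75 0 0 0 0"

```text
clock: 8.38
position: [592.9, -149.3, 50.6]
ee_rot: [0.694, 0.72, 0.0, 0.0]
ft_force: [0.7, -0.1, -0.3]
gripper_width: 60.5
grasp_force: 0.0
```

Request:
arm_command:
  increments: "75 0 0 0.002 0;75 0 0 0 0"

```text
clock: 8.62
position: [592.5, -149.1, 48.0]
ee_rot: [0.694, 0.72, -0.0, -0.0]
ft_force: [0.0, -0.2, 1.1]
gripper_width: 60.1
grasp_force: 0.0
```

Run:
```python
from h import *
d,o=wrist();print(o["position"],o["ft_force"])
cv2.imwrite("pics/w3.png",d["img"])
e=cam("side")["img"][190:290,290:450];cv2.imwrite("pics/s3.png",cv2.resize(e,None,fx=5,fy=5,interpolation=3))
```

```text
[ 592.54685592 -149.05938006   47.99201582] [ 0.00944496 -0.16625756  1.09342113]
```

View pics/w3.png

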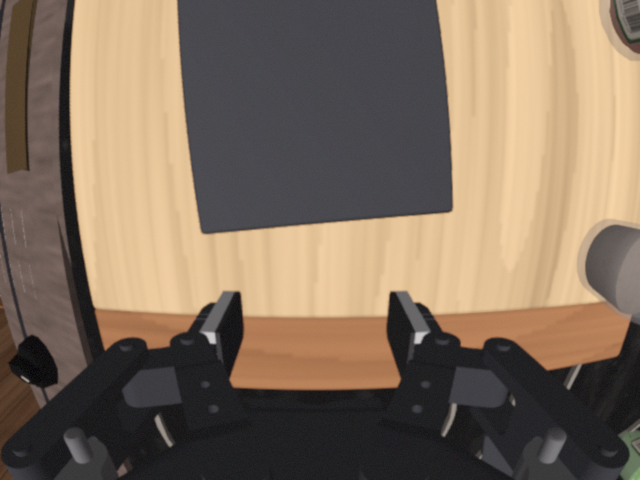

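Both fingertips (230,300 and 405,300) line up within the slate's right edge (203–452, row about 222). There is no board contact yet, so I'll keep lowering.

Request:
arm_command:
  increments: "75 0 0 0.002 0;75 0 0 0 0;75 0 0 0 0"

```text
clock: 9.1
position: [592.7, -149.1, 46.2]
ee_rot: [0.694, 0.72, -0.0, -0.0]
ft_force: [-0.2, 0.3, 0.5]
gripper_width: 60.3
grasp_force: 0.0
```

Request:
arm_command:
  increments: "75 0 0 0.002 0;75 0 0 0 0;75 0 0 0 0"

```text
clock: 9.48
position: [592.8, -149.1, 44.2]
ee_rot: [0.694, 0.72, -0.0, -0.0]
ft_force: [-0.5, -0.4, -0.1]
gripper_width: 60.3
grasp_force: 0.0
```

Request:
arm_command:
  increments: "75 0 0 0.002 0;75 0 0 0 0;75 0 0 0 0"

```text
clock: 9.85
position: [592.8, -149.1, 42.2]
ee_rot: [0.694, 0.72, -0.0, -0.0]
ft_force: [-0.2, 0.4, 0.7]
gripper_width: 60.3
grasp_force: 0.0
```

Request:
arm_command:
  increments: "75 0 0 0.002 0;75 0 0 0 0;75 0 0 0 0"

```text
clock: 10.22
position: [593.0, -149.1, 41.9]
ee_rot: [0.694, 0.72, 0.0, 0.0]
ft_force: [-3.7, 1.4, 8.8]
gripper_width: 60.1
grasp_force: 4.6
```

Request:
arm_command:
  increments: "75 0 0 0.001 0;75 0 0 0 0;75 0 0 0 0"

```text
clock: 10.6
position: [593.0, -149.2, 41.8]
ee_rot: [0.694, 0.72, -0.0, 0.0]
ft_force: [-6.1, 2.5, 15.7]
gripper_width: 60.5
grasp_force: 7.4
```

Request:
arm_command:
  increments: "75 0 0 0.001 0;75 0 0 0 0;75 0 0 0 0"

```text
clock: 10.98
position: [593.1, -149.2, 41.8]
ee_rot: [0.693, 0.72, -0.0, 0.0]
ft_force: [-8.5, 2.6, 20.4]
gripper_width: 60.2
grasp_force: 10.3
```

Board contact is at TCP z 41.9. I'll raise to about 44.5 and push.

Request:
arm_command:
  increments: "75 0 0 -0.006 0;75 0 0 0 0;75 0.012 0 0 0;75 0.012 0 0 0;75 0.008 0 0 0;75 0.008 0 0 0;75 0.01 0 0 0;75 0.01 0 0 0;75 0.01 0 0 0;75 0.01 0 0 0"

```text
clock: 12.22
position: [589.8, -68.5, 44.3]
ee_rot: [0.694, 0.72, 0.0, 0.0]
ft_force: [-0.6, 0.0, -0.7]
gripper_width: 60.5
grasp_force: 0.6
```

```bash
python3 t.py; python3 -c "
from h import *
d,o=wrist();print(R.from_quat(o['ee_rot']).as_matrix().round(3).tolist());cv2.imwrite('pics/w4.png',d['img'])"
```

```text
12.225 [589.8 -68.5  44.3] [ -39.4 -371.3] [-0.6  0.  -0.7]
tin scene (array([693. , 162.1]), 106.9, 66.5, 0.0097) [  72.6 -144.8]
slate scene (array([588.1,  14.9]), 142.2, 94.6, 0.0404) [ -37.9 -287.9]
tin side (array([692.6, 162.7]), 108.8, 65.1, 0.0597) [  72.2 -144.1]
slate side (array([586.2,  12.4]), 178.7, 99.5, 0.0377) [ -39.9 -290.3]
[[-0.039, 0.999, -0.0], [0.999, 0.039, 0.001], [0.001, -0.0, -1.0]]
```

View pics/w4.png

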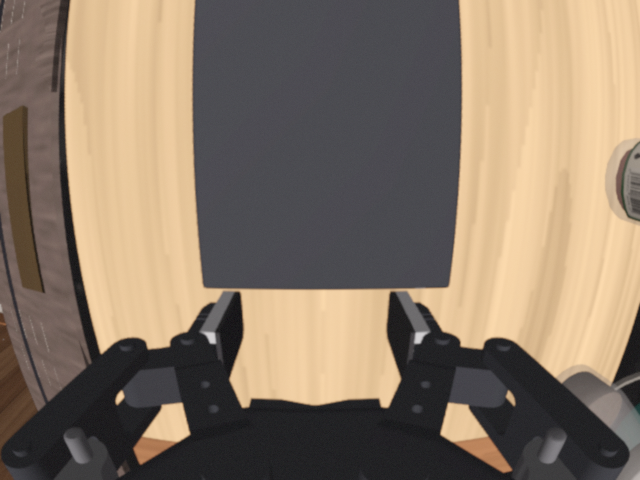

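The slate is square against both fingers (its edge is at row 288). Pushing on.

Request:
arm_command:
  increments: "75 0.012 0 0 0;75 0.012 0 0 0;75 0.012 0 0 0;75 0.012 0 0 0;75 0.012 0 0 0;75 0.012 0 0 0;75 0.012 0 0 0;75 0.012 0 0 0;75 0.012 0 0 0;75 0.012 0 0 0"

```text
clock: 13.62
position: [585.3, 51.4, 44.4]
ee_rot: [0.694, 0.72, 0.0, 0.0]
ft_force: [0.9, -4.1, 3.6]
gripper_width: 60.1
grasp_force: 1.9
```

Request:
arm_command:
  increments: "75 0.012 0 0 0;75 0.012 0 0 0;75 0.012 0 0 0;75 0.012 0 0 0;75 0.012 0 0 0;75 0.012 0 0 0;75 0.012 0 0 0;75 0.012 0 0 0;75 0.008 0 0 0;75 0 0 0 0"

```text
clock: 14.88
position: [580.7, 155.9, 43.8]
ee_rot: [0.693, 0.721, 0.0, -0.001]
ft_force: [0.3, -0.4, 0.4]
gripper_width: 60.1
grasp_force: 0.0
```

```bash
python3 t.py
python3 - <<'E'
from h import *
d,o=wrist();print(R.from_quat(o['ee_rot']).as_matrix().round(3).tolist());np.save("wrist5.npy",d,allow_pickle=True)
e=cam("side")["img"][210:380,160:400];w=cv2.resize(d["img"],None,fx=.75,fy=.75);e=cv2.resize(e,(480,340),interpolation=3)
c=np.zeros((700,480,3),np.uint8);c=np.zeros((360,800,3),np.uint8);c[:,:480]=w;c[:,480:]=cv2.resize(e,(320,227))[0:1].repeat(360,0) if 0 else 0;c[:227,480:]=cv2.resize(e,(320,227))
cv2.imwrite('pics/w5.png',c)
E
```

```text
14.875 [580.7 155.9  43.8] [ -39.9 -146.6] [ 0.3 -0.4  0.4]
tin scene (array([692.8, 162.9]), 107.7, 65.8, 0.0149) [  72.4 -144. ]
slate scene (array([560.6, 229. ]), 131.5, 60.1, 0.0669) [-57.2 -72.9]
tin side (array([692.3, 163.9]), 108.9, 67.3, 0.0374) [  71.9 -142.9]
slate side (array([533.2, 231.5]), 149.9, 50.5, 0.4251) [-84.5 -69.3]
[[-0.038, 0.999, -0.001], [0.999, 0.038, 0.001], [0.001, -0.001, -1.0]]
```

View pics/w5.png

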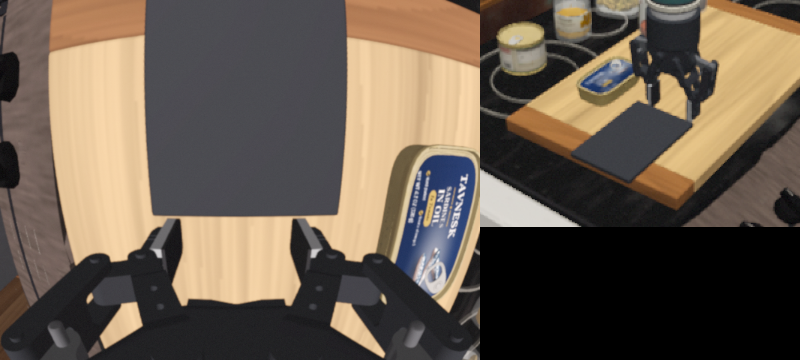

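```bash
cat > w.py <<'E'
from h import *
import sys
E0=np.array([615.,304.]);A=0.038
Q=np.array([[np.cos(A),np.sin(A)],[-np.sin(A),np.cos(A)]])
if len(sys.argv)>1: d=np.load(sys.argv[1],allow_pickle=True).item()
else: d,o=wrist();print(o["clock"],o["position"],o["ft_force"])
L=lambda p,z:((wcast(d,p,z)[:,:2]-E0)@Q.T).round(1).tolist()
hsv=cv2.cvtColor(d["img"],cv2.COLOR_BGR2HSV);V=hsv[...,2].astype(int)
# slate right edge: dark->bright going down columns
for c in (270,320,370):
    col=V[150:400,c];r=150+int(np.argmax(np.convolve(col,[1]*3+[-1]*3,'valid')))+2.5
    print("slate right",c,r,L([[c,r]],38))
# cover left end: wood (bright, saturated) top boundary
for c in range(75,640,35):
    col=(V[:,c]>70)&(hsv[:,c,1]>90)&(hsv[:,c,0]<25)
    run=np.convolve(col,np.ones(12),'valid');k=int(np.argmax(run>=12))
    if 2<k<200: print("left end",c,k,L([[c,k-.5]],30))
E
python3 w.py wrist5.npy
```

```text
slate right 270 288.5 [[-58.5, -134.0]]
slate right 320 288.5 [[-39.5, -133.9]]
slate right 370 287.5 [[-20.5, -133.6]]
left end 635 17 [[118.6, -0.8]]
```

Request:
arm_command:
  increments: "75 0.008 0 0 0;75 0.008 0 0 0;75 0.007 0 0 0;75 0.005 0 0 0;75 0.004 0 0 0;75 0.002 0 0 0;75 0 0 0 0;75 0 0 0 0"

```text
clock: 16.08
position: [580.2, 188.9, 44.5]
ee_rot: [0.694, 0.72, 0.0, 0.0]
ft_force: [0.2, -0.4, -0.2]
gripper_width: 60.5
grasp_force: 0.0
```

```bash
python3 w.py; python3 t.py
```

```text
16.075 [580.18040569 188.85104435  44.53343129] [ 0.18847557 -0.39417851 -0.15850922]
slate right 270 289.5 [[-57.8, -101.1]]
slate right 320 289.5 [[-38.6, -101.0]]
slate right 370 289.5 [[-19.4, -101.2]]
left end 75 53 [[-143.0, -0.3]]
left end 110 45 [[-124.5, -0.3]]
left end 145 38 [[-107.9, -0.2]]
left end 180 33 [[-92.6, -0.4]]
left end 460 34 [[16.0, -0.2]]
left end 495 40 [[31.6, -0.3]]
left end 530 47 [[48.8, -0.3]]
left end 565 55 [[68.1, -0.0]]
left end 600 65 [[90.3, 0.0]]
left end 635 77 [[116.8, -0.1]]
16.125 [580.2 188.8  44.5] [ -39.1 -113.8] [ 0.3 -0.3 -1. ]
tin scene (array([693.2, 162.3]), 108.1, 64.6, 0.04) [  72.8 -144.6]
slate scene (array([551.7, 246.2]), 98.1, 43.9, 0.0121) [-65.5 -55.4]
tin side (array([693.1, 169.8]), 99.3, 63.6, 0.0753) [  72.9 -137.1]
slate side (array([533.1, 253.8]), 129.8, 46.3, 0.4756) [-83.7 -47.1]
```

The slate overhangs by about 49 mm and is square with the end. I'll back off, lift, and verify.

Request:
arm_command:
  increments: "75 -0.02 0 0 0;75 -0.02 0 0 0;75 0 0 -0.05 0;75 0 0 -0.06 0;75 0 0 -0.06 0;75 0 0 0 0;75 0 0 0 0"

```text
clock: 17.1
position: [581.3, 147.4, 214.3]
ee_rot: [0.694, 0.72, 0.0, 0.0]
ft_force: [0.1, -0.3, -1.4]
gripper_width: 60.6
grasp_force: 0.0
```

```bash
python3 - <<'E'
from m import *
from w import L,d
hsv=cv2.cvtColor(d["img"],cv2.COLOR_BGR2HSV)
E0=np.array([615.,304.])
# slate: neutral dark-grey component in front of the fingers
V=hsv[...,2]; pts=[]
for c in (240,270,300,330):
    col=V[100:330,c].astype(int);print(c,L([[c,100+int(np.argmax(np.convolve(col,[1]*3+[-1]*3,'valid')))+2.5]],38),end=' ')
E
python3 t.py
python3 - <<'E'
from m import *
E0=np.array([615.,304.])
# slate by grey mask and depth height ~38 in both views
for n in("scene","side"):
    e=cam(n);P=cloud(e);h=cv2.cvtColor(e["img"],cv2.COLOR_BGR2HSV)
    b=(abs(P[...,2]-36)<10)&(h[...,2]<100)&(P[...,0]>480)&(P[...,0]<680)&(P[...,1]>150)&(P[...,1]<390)
    print(n,rect(cast(e,cont(big(b)),38)[:,:2]))
E
```

```text
17.1 [581.31146853 147.4331407  214.25094864] [ 0.14181745 -0.25093353 -1.40307248]
slate right 270 159.5 [[-77.1, -102.4]]
slate right 320 159.5 [[-36.8, -102.8]]
slate right 370 159.5 [[3.7, -102.3]]
left end 215 43 [[-124.5, 0.1]]
left end 250 40 [[-94.4, 0.3]]
left end 390 40 [[21.7, 0.8]]
left end 425 43 [[52.1, 0.8]]
left end 460 47 [[84.3, 0.9]]
left end 495 53 [[118.9, 0.4]]
240 [[-109.6, -240.4]] 270 [[-77.1, -102.4]] 300 [[-52.8, -102.7]] 330 [[-28.7, -101.9]] 17.15 [580.5 147.5 212.8] [ -40.4 -155.1] [ 0.3  1.  -0.4]
tin scene (array([693.5, 161.9]), 106.3, 66.7, 0.0491) [  73. -145.]
slate scene (array([579.2, 246.4]), 98.8, 98.7, 0.0174) [-38.  -56.2]
tin side (array([693.1, 164.2]), 107.9, 66.0, 0.0362) [  72.7 -142.7]
slate side (array([577. , 265.4]), 121.3, 101.6, 0.039) [-39.4 -37.1]
scene (array([578.1, 269.6]), 146.2, 103.2, 0.0773)
side (array([575.5, 281.1]), 152.9, 103.5, 0.0392)
```

```bash
python3 -c "
from bench import ctrl
print(ctrl.job_done())"
```

```text
the job is handed in; nothing more can be done
None
```

I pushed the tin straight back out of the way (it stays standing on the cover), then slid the slate to the left end, where it sticks out about 48 mm, square with the end; I handed the job in at about 17 s.

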